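# Set racket handle ends to dry under the locked-on air blower

## Task

Two freshly glued racket handle ends stand in a tray at the stringing bench. First slide the tray by its upright tab, without carrying it through the air, off the feed board, down the small step and onto the drying plate until it lies flat between the side rails with its front edge at the stop lip, both handle ends still standing, and let go of it. Then set the blower running hands-free: squeeze its trigger all the way in, press the lock-on button beside it fully down while the trigger is held in, ease the trigger out until it catches on the lock, and take the gripper away; leave the bottle, reel and screwdriver where they are.

Things in the scene. Friction and masses are not known exactly. Their poses are not given: they have to be found in the camera images.
- station: The fixed drying station: feed board, drying plate and an air blower in one line. Origin on the table under the middle of the stop lip's inner face; +y points back along the slide from the stop lip to the feed board, x across it, z up. It is turned by up to 12 degrees from the world axes.
- stop_lip (a point): Point at the middle of the stop lip's inner face, on the drying plate's top (16 mm above the table), axes as the station. The aluminium plate runs from y 0 to 182 mm; two side rails on it, 8 mm high (tops level with the feed board), have inner faces at x -75 and +75 mm; the lip stands 20 mm above the plate, y -8 to 0
- board_edge (a point): Middle of the feed board's edge at the step, on its top: station x 0, y 190 mm, 24 mm above the table, 8 mm above the drying plate. The plywood board is 260 mm wide (x) and runs on to y 450 mm
- tray_center (a point): Centre of the underside of the loose grey tray, 130 (its x) by 160 (its y) mm, walls 16 mm high and 4 thick, floor 4 mm; about 0.35 kg, on the feed board at the start, its y axis roughly the station's y (within 12 degrees); its front edge (-y, 80 mm from this point) goes to the stop lip. The two handle ends stand in its front half
- tray_grip (a point): Centre of the gripping part of the tray's upright tab (12 mm thick along the tray's x, 50 long along its y); 35 mm behind (+y) the tray's centre and 46 mm above its underside; the tab's top is 60 mm above the underside
- end_a_mid (a point): Centre (30 mm up) of a loose eight-sided racket handle end standing on its flared cap in the tray, 60 mm tall, 38 mm across the cap, 60 g; its z axis points up
- end_b_mid (a point): The other, equal handle end
- barrel (a point): Middle of the barrel of the white pistol-shaped air blower, which lies on its side beyond the lip: barrel 66 mm thick, top 78 mm above the table, on station x 0 from y -45 (nozzle) to -253. Handle along x from x 25 to 135, y -235 to -195, top 63 mm high; black battery x 130 to 186, y -253 to -157, 70 mm high. On the handle's +y side a flank 22 mm high, to y -150, carries the lock-on button
- trigger_face (a point): Centre of the trigger's flat front face, which looks along the station's +y; the black trigger is 26 mm wide (x) and 23 high (37 to 60 mm above the table). This point moves with the trigger
- trigger (a joint): Squeeze of the trigger: 0 released, 0.016 m fully in, moving along the station's -y towards the handle, against a spring of 3 N rising to 7 N. When eased after locking, the lock holds it at about 0.0105
- handle_back (a point): Centre of the handle's back face (looks along the station's -y); 62 mm from the released trigger's face, 42 mm above the table. Nothing stands behind it, down to the table
- lock_top (a point): Centre of the flat top of the grey lock-on button, 24 (x) by 30 (y) mm, 34 mm above the table when up; 1 mm on the station's +y side of the released trigger face, so that half of it shows in front of the trigger, and a fingertip that holds the trigger in stands over it. Moves with the button
- lock (a joint): How far the lock-on button is down: 0 up, 0.009 m at its stop; pressed straight down against 3 to 6 N. It goes down more than 1 mm only while the trigger is in by at least 0.0145. If the trigger is eased while it is down, it stays caught at about 0.007 and holds the trigger; squeezing the trigger fully again frees both
- bottle_mid (a point): Centre of a brown bottle 52 mm thick and 120 tall, a bystander standing on the table
- reel_mid (a point): Centre of a white string reel 84 mm across and 34 high, a bystander lying flat on the table
- driver: Black-handled screwdriver, a bystander lying on the table
Mind the look-alikes: they are no part of the job. Of the things shaped like the part that bears tray_center, the grey one is meant.

How it is judged (in metres and radians):
On the way, in this order (a step that is already met when the one before it is completed fails the run):
1. the tray lies flat on the drying plate between the rails with its front edge within 12 mm of the stop lip, let go, both handle ends standing (y of tray_center in the frame of stop_lip below 0.092 m and z of tray_center in the frame of stop_lip below 0.003 m and angle between tray_center's own z axis and vertical below 0.04 rad and contact force between the fingers and tray below 0.3 N and angle between each of end_a_mid, end_b_mid's own z axis and vertical below 0.2 rad), for 0.2 s.
2. the trigger is squeezed all the way in (at least 14.5 of its 16 mm) (value of joint trigger above 0.0145 m), for 0.1 s.
3. the lock-on button is pressed down (more than 7.5 of its 9 mm) while the trigger is held in (value of joint lock above 0.0075 m and value of joint trigger above 0.0135 m), for 0.05 s.
4. the trigger is eased out onto the lock, which holds it with the fingers away (value of joint lock above 0.005 m and value of joint trigger between 0.008 and 0.0125 m and contact force between the fingers and anything else below 0.3 N), for 0.2 s.
At the end, for the whole second after the job is handed in: The trigger is held by its lock with nobody touching it (trigger 8 to 12.5 mm in, button still more than 5 mm down); the tray lies still and flat on the drying plate between the rails, front edge within 12 mm of the stop lip, with both handle ends standing in it (value of joint lock above 0.005 m and value of joint trigger between 0.008 and 0.0125 m and y of tray_center in the frame of stop_lip between 0.07 and 0.092 m and x of tray_center in the frame of stop_lip between -0.015 and 0.015 m and z of tray_center in the frame of stop_lip below 0.003 m and angle between tray_center's own z axis and vertical below 0.04 rad and linear speed of tray below 0.01 m/s and angle between each of end_a_mid, end_b_mid's own z axis and vertical below 0.2 rad and horizontal distance between each of end_a_mid, end_b_mid and tray_center below 0.09 m).
It fails at once if the tray is carried: its underside rises more than 20 mm above the feed board (z of tray_center in the frame of board_edge above 0.02 m).
It fails at once if a handle end is tipped (angle between any of end_a_mid, end_b_mid's own z axis and vertical above 0.6 rad).
It fails at once if a bystander is moved by more than 30 mm (distance of any of bottle_mid, reel_mid, driver from where it was at the start of the episode above 0.03 m).
It also fails if it takes over 51 s, if anything falls off the work surface, if the arm or the gripper's body presses on something with over 40 N, if the wrist force passes 120 N, or if a joint passes its speed limit or range.

## Robot

A 6-joint arm with a two-finger parallel gripper is mounted at the origin on the work surface. World frame = base frame: x ahead of the robot, y to its left, z up, the work surface at z = 0. Lengths are in m, angles in degrees, forces in N, time in s.
With the tool pointing down it reaches from about 0.4 to 0.825 m from the base axis. Payload 7 kg.
Tool frame: the origin (TCP) lies between the finger pads; the fingertips stand 11 mm ahead of it and the grasp point (between the pads) lies 8 mm behind it; x points along the fingers, z is the direction in which the jaws open and shut, and the axes are right-handed (so a half turn about x gives the same grasp; the last joint's range is limited). The gripper opens to 88 mm and grips with 3 to 60 N. Pads are 19 mm wide; open, the fingers measure 130 mm over their backs; the gripper's body (78 mm by 193 mm) begins 47 mm behind the grasp point.
Start: joints at [89.444, 20.546, 0.682, 0, -70.136, -16.507], TCP at [0.198, 0.645, 0.238] pointing down, gripper open.
Joint ranges: [-176.03, 176.03], [-82.01, 121.73], [-58.28, 71.71], [-173.87, 95.51], [-174.79, -0.11], [-173.66, 173.66]. Speed limits (degrees/s): [136.94, 136.94, 172.46, 180, 180, 180].

## Interface

Orientations are given as [roll, pitch, yaw] about the fixed x, y, z axes, in that order (R = Rz(yaw) Ry(pitch) Rx(roll)).
In Python, from plant import ctrl, viewer, close_job, spotter gives the robot as it stands.
- The arm moves only by the shell command python3 -m creep 'ROWS'. ROWS is JSON, a list of rows, each an object of numbers: "gripper": the finger opening in m, from 0 to 0.0876; "tx", "ty", "tz": the shift along the tool's x, y, z in m; "ax", "ay", "az": the turn, a rotation vector about the tool's x, y, z in rad. In form: [{"gripper": .., "tx": .., "ty": .., "tz": .., "ax": .., "ay": .., "az": ..}, ...]. A call has 1 to 20 rows; each row is the pose to reach, as a shift and turn from the pose commanded when the call began, along the tool's axes at that moment; what a row does not reach only later rows make up. A row lasts 1/12 s, in which the tool goes at most 41.7 mm and 7.16 degrees, less where a joint would pass 70% of its speed; a pose out of reach is approached as far as the arm can. A call with a gripper value outside its range is refused whole. The fingers move at their own pace and stop on an object; the grip force is fixed at half the most. Time passes only in rows, so rows that repeat a pose let the fingers close. It gives the time, the measured TCP pose, the force and the opening at its end, in the units of the state.
- ctrl.get_obs(): the state, without advancing time (a new reading comes with each control period).
- viewer.snapshot(name): name is "scene" or "top" or "wrist"; returns a dict with "pixels" (420x560x3 uint8, red, green, blue), "fx", "fy", "cx", "cy" (pixels), "camera_from_world" (4x4, takes a point from world to camera coordinates); the wrist camera has in their place "T_tool_cam" (4x4, takes a point from camera to tool coordinates, whose origin is the TCP and whose axes are the tool frame's). Camera axes: x right, y down, z forward; pixel columns grow to the right and rows downward; lengths in m; the calibration is good to about 2 mm. A picture is of the moment at which its call begins: read the wrist's pose just before it. There is no depth.
- close_job(): hands the job in, once; it reports no verdict.
Trained networks look in the newest picture that a camera, given by its name, has taken for a name from the list of things; names that differ only in an ending like _2 or _b are one class to them, and where a whole thing is asked for, a point or a joint stands for the part that bears it (a point fixed in the world has none). Each returns a list of dicts, best first, with "score" (0 to 1); they miss things now and then, are a little off and sometimes report something else, mostly with a low value. They report only what shows in the picture. A call takes as long as a camera call. They do not tell look-alikes from the thing itself.
- spotter.trace(camera, name): "pixels" (420x560 bool, what is visible of it) and "rect" ([centre column, centre row, width, height] in pixels, round what is visible of it).
- spotter.mark_of(camera, name): "position" ([column, row] in pixels: a listed point, or the origin of a listed thing).
The state is a dict: "clock": time; "joint_pos": joint angles; "qvel": joint speeds; "tau": joint torques, N m; "tool_pos": TCP position; "orientation": TCP orientation; "force": force on the tool from outside, world axes, zero at the start; "moment": the same for the moment, N m; "opening": finger opening in m.
Only numpy, scipy, OpenCV 4.12 (cv2) and the standard library are available. Lean on these libraries where they do the work, as an engineer would, in place of code of your own. Each camera call takes 0.05 s, during which the arm holds its last target. There are 200 camera calls.

## Working session

There is one attempt and no reset: what is moved stays moved. The work goes in short steps, Python scripts to look and compute and a shell command to move; the robot and the scene stay as the last step left them, time stands still between calls to the robot, and variables do not carry over. Pictures are saved under pics/ and viewed, about 8 in all and at most 12, crops included, and the job is handed in when it is done.

```bash
ls; mkdir -p pics; cat > h.py <<'E'
import numpy as np, cv2
from plant import ctrl, viewer, close_job, spotter
from scipy.spatial.transform import Rotation as R
def snap(cam):
    o=ctrl.get_obs(); s=viewer.snapshot(cam)
    K=np.array([[s['fx'],0,s['cx']],[0,s['fy'],s['cy']],[0,0,1]])
    if cam=='wrist':
        T=np.eye(4);T[:3,:3]=R.from_euler('xyz',o['orientation'],degrees=True).as_matrix();T[:3,3]=o['tool_pos']
        W=T@np.array(s['T_tool_cam'])
    else: W=np.linalg.inv(np.array(s['camera_from_world']))
    return s['pixels'],K,W
def at_z(px,K,W,z):
    d=W[:3,:3]@np.linalg.solve(K,[px[0],px[1],1]);c=W[:3,3]
    return c+d*(z-c[2])/d[2]
def proj(p,K,W):
    q=np.linalg.inv(W)@np.append(p,1);q=K@q[:3];return q[:2]/q[2]
def save(n,im): cv2.imwrite('pics/'+n,np.ascontiguousarray(im[:,:,::-1]))
E
python3 - <<'E'
from h import *
print(ctrl.get_obs())
Z=dict(stop_lip=.016,board_edge=.024,tray_center=.024,tray_grip=.070,end_a_mid=.058,end_b_mid=.058,barrel=.045,trigger_face=.0485,handle_back=.042,lock_top=.034,bottle_mid=.06,reel_mid=.017,driver=.015)
for c in ['top','scene']:
    im,K,W=snap(c);save(c+'0.png',im);print(c,W[:3,3])
    for n,z in Z.items():
        for r in spotter.mark_of(c,n)[:3]: print(n,round(r['score'],2),np.round(r['position']),np.round(at_z(r['position'],K,W,z),3))
E
```

```text
pics
{'clock': 0.0, 'joint_pos': array([ 8.94435968e+01,  2.05908643e+01,  6.33717126e-01, -2.04793903e-02,
       -7.01360435e+01, -1.65077279e+01]), 'qvel': array([-0.01576339,  0.07183421,  0.03655151, -0.01874148,  0.0724648 ,
        0.05014315]), 'tau': array([ 3.20988611e-04, -5.82713485e+01,  2.93054563e+01,  6.99708447e+00,
        6.95720402e-03, -1.49336333e-04]), 'tool_pos': array([0.19794778, 0.64482588, 0.23662756]), 'orientation': array([   4.83692396,   89.90484089, -102.23418147]), 'force': array([-0.00578966,  0.09286936, -0.05875194]), 'moment': array([ 0.04342834, -0.01962509, -0.0530485 ]), 'opening': 0.08798980833869473}
top [0.28456505 0.04001544 1.38610911]
stop_lip 0.86 [296. 212.] [ 0.525 -0.011  0.016]
stop_lip 0.27 [209. 132.] [0.736 0.23  0.016]
board_edge 0.64 [225. 207.] [0.531 0.176 0.024]
tray_center 0.62 [360. 304.] [ 0.291 -0.176  0.024]
tray_center 0.61 [192. 200.] [0.547 0.264 0.024]
tray_grip 0.72 [375. 297.] [ 0.308 -0.208  0.07 ]
tray_grip 0.7 [144. 299.] [0.286 0.36  0.07 ]
tray_grip 0.63 [176. 196.] [0.546 0.297 0.07 ]
end_a_mid 0.56 [207. 18
[... 964 characters left out ...]
[ 0.332 -0.19   0.07 ]
tray_grip 0.74 [350. 305.] [0.547 0.295 0.07 ]
tray_grip 0.55 [450. 269.] [0.312 0.372 0.07 ]
end_a_mid 0.8 [336. 277.] [0.499 0.219 0.058]
end_b_mid 0.71 [309. 294.] [0.576 0.215 0.058]
barrel 0.7 [219. 206.] [ 0.518 -0.161  0.045]
trigger_face 0.67 [186. 207.] [ 0.584 -0.209  0.048]
trigger_face 0.58 [304. 284.] [0.555 0.18  0.048]
trigger_face 0.5 [184. 270.] [ 0.719 -0.024  0.048]
handle_back 0.94 [174. 199.] [ 0.584 -0.264  0.042]
lock_top 0.47 [185. 218.] [ 0.602 -0.191  0.034]
bottle_mid 0.91 [211. 282.] [0.703 0.053 0.06 ]
bottle_mid 0.46 [305. 284.] [0.562 0.188 0.06 ]
reel_mid 0.74 [187. 270.] [ 0.697 -0.05   0.017]
driver 0.94 [258. 374.] [0.757 0.26  0.015]
```

View pics/top0.png

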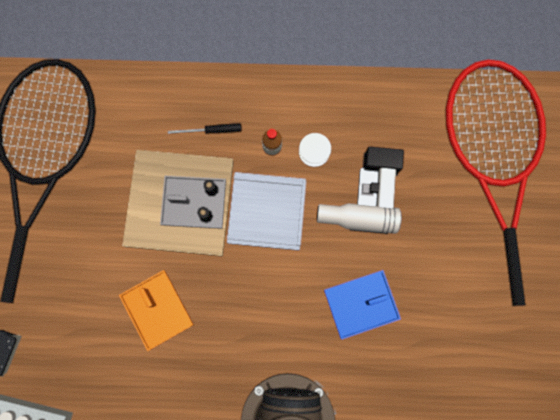

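View pics/scene0.png

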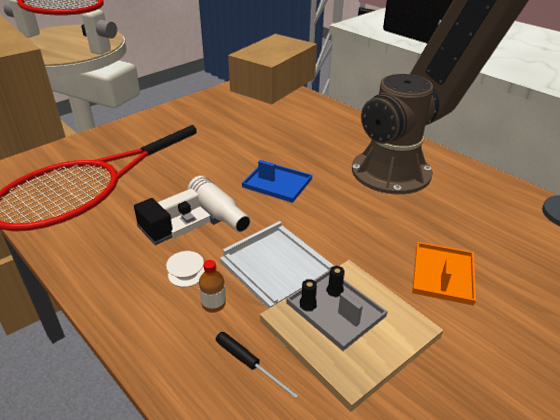

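The top view shows the grey tray on the board at (193,202), handle ends at (209,186) and (204,213), the lip near column 303, and the blower at (370,195). Orange and blue trays are decoys. I'll fit the station and tray poses next.

```bash
python3 - <<'E'
from h import *
im,K,W=snap('top')
hsv=cv2.cvtColor(np.ascontiguousarray(im),cv2.COLOR_RGB2HSV)
for p in [(150,170),(130,230),(225,240),(100,260),(193,215),(260,210),(250,120)]: print(p,im[p[1],p[0]],hsv[p[1],p[0]])
def rect(n,mask,z):
    c=max(cv2.findContours(mask,cv2.RETR_EXTERNAL,cv2.CHAIN_APPROX_NONE)[0],key=cv2.contourArea)
    P=np.array([at_z(q[0],K,W,z)[:2] for q in c],np.float32)
    r=cv2.minAreaRect(P);print(n,np.round(r[0],4),np.round(r[1],4),round(r[2],2))
for r in spotter.trace('top','tray_center')[:3]:
    print(r['score'],r['rect']); rect('tray',r['pixels'].astype(np.uint8),.044)
m=((hsv[:,:,2]>165)&(hsv[:,:,1]>50)&(hsv[:,:,1]<140)).astype(np.uint8);m[:140]=0;m[265:]=0;m[:,:110]=0;m[:,245:]=0
rect('board',m,.024)
m=((hsv[:,:,1]<60)&(hsv[:,:,2]>120)).astype(np.uint8);m[:165]=0;m[255:]=0;m[:,:229]=0;m[:,309:]=0
rect('plate',m,.024)
E
```

```text
(150, 170) [186 157 116] [ 18  96 186]
(130, 230) [203 170 130] [ 16  92 203]
(225, 240) [156 106  62] [ 14 154 156]
(100, 260) [174 120  77] [ 13 142 174]
(193, 215) [164 162 164] [150   3 164]
(260, 210) [197 206 220] [108  27 220]
(250, 120) [164 113  73] [ 13 141 164]
0.82 [194.4, 200.4, 64.8, 51.9]
tray [0.5376 0.2598] [0.1628 0.1308] 87.47
0.73 [362.4, 305.7, 76.9, 68.6]
tray [ 0.2897 -0.1771] [0.1287 0.1597] 19.91
0.64 [155.9, 310.0, 70.2, 80.4]
tray [0.2615 0.3359] [0.1587 0.1321] 31.8
board [0.5441 0.3014] [0.2635 0.2645] 86.33
plate [0.525  0.0672] [0.1917 0.1912] 86.06
```

```bash
cat >> h.py <<'E'
def delta(p,ang):
    "tool-frame shift and turn to reach TCP p pointing down with jaw axis (tool z) at world angle ang (deg)"
    o=ctrl.get_obs();A=R.from_euler('xyz',o['orientation'],degrees=True)
    a=np.radians(ang);z=np.array([np.cos(a),np.sin(a),0]);x=np.array([0,0,-1.]);B=R.from_matrix(np.c_[x,np.cross(z,x),z])
    print('shift',np.round(A.inv().apply(np.array(p)-o['tool_pos']),4),'turn',np.round((A.inv()*B).as_rotvec(),4),'clock',o['clock'])
E
python3 -c "
from h import *
delta([.543,.295,.20],177.5)"
```

```text
shift [0.0376 0.4325 0.2337] turn [ 1.3166  0.     -0.    ] clock 1.5
```

```bash
python3 -m creep '[{"gripper":0.0876,"tx":0.0,"ty":0.216,"tz":0.117,"ax":0.66},{"gripper":0.0876,"tx":0.01,"ty":0.216,"tz":0.117,"ax":0.66},{"gripper":0.0876,"tx":0.02,"ty":0.216,"tz":0.117,"ax":0.66},{"gripper":0.0876,"tx":0.038,"ty":0.432,"tz":0.234,"ax":1.317},{"gripper":0.0876,"tx":0.038,"ty":0.432,"tz":0.234,"ax":1.317},{"gripper":0.0876,"tx":0.038,"ty":0.432,"tz":0.234,"ax":1.317},{"gripper":0.0876,"tx":0.038,"ty":0.432,"tz":0.234,"ax":1.317},{"gripper":0.0876,"tx":0.038,"ty":0.432,"tz":0.234,"ax":1.317},{"gripper":0.0876,"tx":0.038,"ty":0.432,"tz":0.234,"ax":1.317},{"gripper":0.0876,"tx":0.038,"ty":0.432,"tz":0.234,"ax":1.317},{"gripper":0.0876,"tx":0.038,"ty":0.432,"tz":0.234,"ax":1.317},{"gripper":0.0876,"tx":0.038,"ty":0.432,"tz":0.234,"ax":1.317},{"gripper":0.0876,"tx":0.038,"ty":0.432,"tz":0.234,"ax":1.317},{"gripper":0.0876,"tx":0.038,"ty":0.432,"tz":0.234,"ax":1.317},{"gripper":0.0876,"tx":0.038,"ty":0.432,"tz":0.234,"ax":1.317},{"gripper":0.0876,"tx":0.038,"ty":0.432,"tz":0.234,"ax":1.317}]'
python3 - <<'E'
from h import *
im,K,W=snap('wrist');save('w1.png',im);print(W[:3,3],W[:3,2])
for n,z in dict(tray_grip=.070,tray_center=.024,board_edge=.024,stop_lip=.016).items():
    for r in spotter.mark_of('wrist',n)[:1]: print(n,round(r['score'],2),np.round(r['position']),np.round(at_z(r['position'],K,W,z),4))
E
```

```text
[0.26593178 0.62496825 0.38457413] [-0.24851769  0.07648692 -0.96560277]
tray_center 0.81 [553.  27.] [0.266  0.3645 0.024 ]invalid input
```

View pics/w1.png

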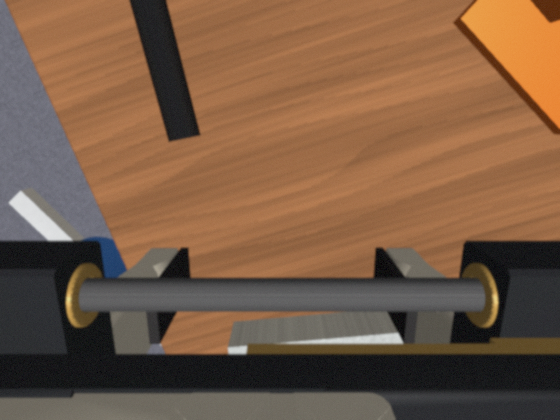

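The move was refused, probably because every key is needed. The picture only shows the start pose, with bare table and the orange decoy. I'll resend with all seven keys.

```bash
python3 -m creep '[{"gripper":0.0876,"tx":0.0,"ty":0.216,"tz":0.117,"ax":0.66,"ay":0,"az":0},{"gripper":0.0876,"tx":0.0,"ty":0.216,"tz":0.117,"ax":0.66,"ay":0,"az":0},{"gripper":0.0876,"tx":0.038,"ty":0.432,"tz":0.234,"ax":1.317,"ay":0,"az":0},{"gripper":0.0876,"tx":0.038,"ty":0.432,"tz":0.234,"ax":1.317,"ay":0,"az":0},{"gripper":0.0876,"tx":0.038,"ty":0.432,"tz":0.234,"ax":1.317,"ay":0,"az":0},{"gripper":0.0876,"tx":0.038,"ty":0.432,"tz":0.234,"ax":1.317,"ay":0,"az":0},{"gripper":0.0876,"tx":0.038,"ty":0.432,"tz":0.234,"ax":1.317,"ay":0,"az":0},{"gripper":0.0876,"tx":0.038,"ty":0.432,"tz":0.234,"ax":1.317,"ay":0,"az":0},{"gripper":0.0876,"tx":0.038,"ty":0.432,"tz":0.234,"ax":1.317,"ay":0,"az":0},{"gripper":0.0876,"tx":0.038,"ty":0.432,"tz":0.234,"ax":1.317,"ay":0,"az":0},{"gripper":0.0876,"tx":0.038,"ty":0.432,"tz":0.234,"ax":1.317,"ay":0,"az":0},{"gripper":0.0876,"tx":0.038,"ty":0.432,"tz":0.234,"ax":1.317,"ay":0,"az":0},{"gripper":0.0876,"tx":0.038,"ty":0.432,"tz":0.234,"ax":1.317,"ay":0,"az":0},{"gripper":0.0876,"tx":0.038,"ty":0.432,"tz":0.234,"ax":1.317,"ay":0,"az":0},{"gripper":0.0876,"tx":0.038,"ty":0.432,"tz":0.234,"ax":1.317,"ay":0,"az":0}]'
python3 - <<'E'
from h import *
im,K,W=snap('wrist');save('w2.png',im);print(W[:3,3],W[:3,2])
for n,z in dict(tray_grip=.070,tray_center=.024,board_edge=.024).items():
    for r in spotter.mark_of('wrist',n)[:1]: print(n,round(r['score'],2),np.round(r['position']),np.round(at_z(r['position'],K,W,z),4))
E
```

```text
clock: 3.0
tool_pos: [0.5425, 0.2946, 0.1995]
orientation: [-34.1, 90.0, 143.4]
force: [0.1, 0.0, -0.4]
opening: 0.0875
[0.54020016 0.22478688 0.34654225] [ 0.01293745  0.26045482 -0.96539935]
tray_grip 0.76 [279. 206.] [0.5454 0.2952 0.07  ]
tray_center 0.91 [277. 157.] [0.5461 0.262  0.024 ]
board_edge 0.77 [285.  45.] [0.5353 0.1697 0.024 ]
```

View pics/w2.png

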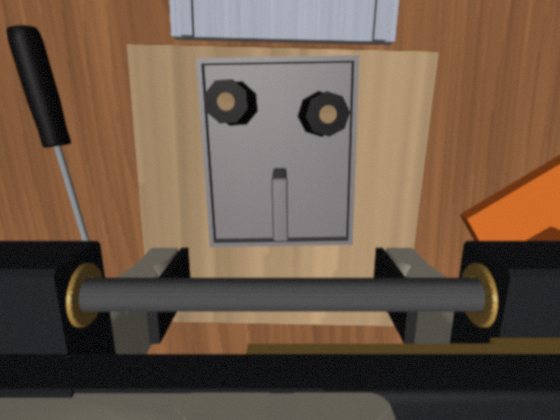

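The wrist view shows the tray rim corners at (198,61), (357,58), (352,243), (211,245), the board edge from (129,45) to (436,52), and the plate end from (171,38) to (396,41). The tab sits at column 280. I'll locate these.

```bash
python3 - <<'E'
from h import *
im,K,W=snap('wrist')
for n,px,z in [('rim',[(198,61),(357,58),(352,243),(211,245)],.044),('board',[(129,45),(436,52),(409,326)],.024),('plate',[(171,37),(396,41)],.024),('tabtop',[(280,178),(280,168),(274,178),(288,178)],.084)]:
    P=np.array([at_z(p,K,W,z)[:2] for p in px]);print(n,np.round(P,4).tolist(),np.round(P.mean(0),4))
o=ctrl.get_obs()
E
```

```text
rim [[0.6039, 0.1831], [0.479, 0.1864], [0.4818, 0.3405], [0.6083, 0.3369]] [0.5432 0.2617]
board [[0.6641, 0.1654], [0.4094, 0.182], [0.4191, 0.4407]] [0.4975 0.2627]
plate [[0.6285, 0.1609], [0.443, 0.1721]] [0.5357 0.1665]
tabtop [[0.5431, 0.2718], [0.5428, 0.2644], [0.5475, 0.2716], [0.5372, 0.2721]] [0.5426 0.27  ]
```

```bash
python3 -c "
from h import *
delta([.544,.2965,.064],178.6)"
```

```text
shift [ 0.1358 -0.0007 -0.0021] turn [-0.0178 -0.0003  0.0004] clock 3.25
```

```bash
python3 -m creep '[{"gripper":0.0876,"tx":0.035,"ty":0,"tz":-0.002,"ax":-0.018,"ay":0,"az":0},{"gripper":0.06,"tx":0.07,"ty":0,"tz":-0.002,"ax":-0.018,"ay":0,"az":0},{"gripper":0.04,"tx":0.1,"ty":0,"tz":-0.002,"ax":-0.018,"ay":0,"az":0},{"gripper":0.03,"tx":0.12,"ty":0,"tz":-0.002,"ax":-0.018,"ay":0,"az":0},{"gripper":0.03,"tx":0.135,"ty":0,"tz":-0.002,"ax":-0.018,"ay":0,"az":0},{"gripper":0.02,"tx":0.135,"ty":0,"tz":-0.002,"ax":-0.018,"ay":0,"az":0},{"gripper":0.02,"tx":0.135,"ty":0,"tz":-0.002,"ax":-0.018,"ay":0,"az":0},{"gripper":0.008,"tx":0.135,"ty":0,"tz":-0.002,"ax":-0.018,"ay":0,"az":0},{"gripper":0.005,"tx":0.135,"ty":0,"tz":-0.002,"ax":-0.018,"ay":0,"az":0},{"gripper":0.005,"tx":0.135,"ty":0,"tz":-0.002,"ax":-0.018,"ay":0,"az":0},{"gripper":0.005,"tx":0.135,"ty":0,"tz":-0.002,"ax":-0.018,"ay":0,"az":0},{"gripper":0.005,"tx":0.135,"ty":0,"tz":-0.002,"ax":-0.018,"ay":0,"az":0}]'
python3 - <<'E'
from h import *
ey=np.array([.0645,.9979]);O=np.array([.524,-.017])
# assumed tray centre now = TCP - 35 mm along tray y (1.4 deg)
for y,z in [(.105,.064),(.100,.056),(.083,.056)]:
    g=O+ey*(y+.035); delta([*g,z],176.3)
E
```

```text
clock: 4.25
tool_pos: [0.5446, 0.2949, 0.0653]
orientation: [-134.3, 89.9, 44.2]
force: [-0.7, 0.3, -0.1]
opening: 0.0195
shift [0.0012 0.1725 0.0071] turn [ 0.0386 -0.0009  0.0009] clock 4.25
shift [0.0092 0.1775 0.0073] turn [ 0.0386 -0.0009  0.0009] clock 4.25
shift [0.0092 0.1945 0.008 ] turn [ 0.0386 -0.0009  0.0009] clock 4.25
```

```bash
python3 -m creep '[{"gripper":0.003,"tx":0,"ty":0,"tz":0,"ax":0,"ay":0,"az":0},{"gripper":0.003,"tx":0,"ty":0,"tz":0,"ax":0,"ay":0,"az":0},{"gripper":0.003,"tx":0,"ty":0,"tz":0,"ax":0,"ay":0,"az":0},{"gripper":0.003,"tx":0,"ty":0,"tz":0,"ax":0,"ay":0,"az":0},{"gripper":0.003,"tx":0,"ty":0,"tz":0,"ax":0,"ay":0,"az":0},{"gripper":0.003,"tx":0,"ty":0.002,"tz":0,"ax":0.002,"ay":0,"az":0},{"gripper":0.003,"tx":0,"ty":0.006,"tz":0,"ax":0.006,"ay":0,"az":0},{"gripper":0.003,"tx":0,"ty":0.012,"tz":0.001,"ax":0.012,"ay":0,"az":0},{"gripper":0.003,"tx":0,"ty":0.019,"tz":0.001,"ax":0.018,"ay":0,"az":0},{"gripper":0.003,"tx":0,"ty":0.026,"tz":0.002,"ax":0.024,"ay":0,"az":0},{"gripper":0.003,"tx":0,"ty":0.033,"tz":0.002,"ax":0.03,"ay":0,"az":0},{"gripper":0.003,"tx":0,"ty":0.04,"tz":0.003,"ax":0.036,"ay":0,"az":0},{"gripper":0.003,"tx":0,"ty":0.045,"tz":0.003,"ax":0.038,"ay":0,"az":0},{"gripper":0.003,"tx":0,"ty":0.048,"tz":0.003,"ax":0.038,"ay":0,"az":0},{"gripper":0.003,"tx":0,"ty":0.05,"tz":0.003,"ax":0.038,"ay":0,"az":0},{"gripper":0.003,"tx":0,"ty":0.05,"tz":0.003,"ax":0.038,"ay":0,"az":0}]'
python3 - <<'E'
from h import *
im,K,W=snap('wrist');save('w3.png',im)
ey=np.array([.0645,.9979]);O=np.array([.524,-.017])
for y in [.105,.1,.083]: delta([*(O+ey*(y+.035)),.065],176.3)
E
```

```text
clock: 5.58
tool_pos: [0.5405, 0.2448, 0.065]
orientation: [-141.1, 89.9, 35.3]
force: [1.2, 2.8, 3.7]
opening: 0.012
shift [-1.000e-04  1.223e-01 -4.000e-04] turn [ 0.0006 -0.0008  0.0004] clock 5.6333
shift [-1.000e-04  1.273e-01 -4.000e-04] turn [ 0.0006 -0.0008  0.0004] clock 5.6333
shift [-1.000e-04  1.443e-01 -3.000e-04] turn [ 0.0006 -0.0008  0.0004] clock 5.6333
```

View pics/w3.png

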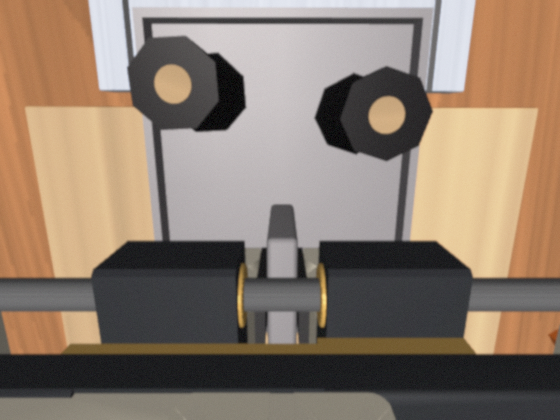

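The tab is gripped at 12 mm opening, both ends are standing, and the tray (columns 135–432) heads squarely between the rails. Continuing over the step.

```bash
python3 -m creep '[{"gripper":0.003,"tx":0,"ty":0.003,"tz":0,"ax":0,"ay":0,"az":0},{"gripper":0.003,"tx":0,"ty":0.008,"tz":0,"ax":0,"ay":0,"az":0},{"gripper":0.003,"tx":0,"ty":0.015,"tz":0,"ax":0,"ay":0,"az":0},{"gripper":0.003,"tx":0,"ty":0.023,"tz":0,"ax":0,"ay":0,"az":0},{"gripper":0.003,"tx":0,"ty":0.031,"tz":0,"ax":0,"ay":0,"az":0},{"gripper":0.003,"tx":0,"ty":0.039,"tz":0,"ax":0,"ay":0,"az":0},{"gripper":0.003,"tx":0,"ty":0.047,"tz":0,"ax":0,"ay":0,"az":0},{"gripper":0.003,"tx":0,"ty":0.055,"tz":0,"ax":0,"ay":0,"az":0},{"gripper":0.003,"tx":0,"ty":0.063,"tz":0,"ax":0,"ay":0,"az":0},{"gripper":0.003,"tx":0,"ty":0.071,"tz":0,"ax":0,"ay":0,"az":0},{"gripper":0.003,"tx":0,"ty":0.079,"tz":0,"ax":0,"ay":0,"az":0},{"gripper":0.003,"tx":0,"ty":0.087,"tz":0,"ax":0,"ay":0,"az":0},{"gripper":0.003,"tx":0,"ty":0.095,"tz":0,"ax":0,"ay":0,"az":0},{"gripper":0.003,"tx":0,"ty":0.103,"tz":0,"ax":0,"ay":0,"az":0},{"gripper":0.003,"tx":0,"ty":0.111,"tz":0,"ax":0,"ay":0,"az":0},{"gripper":0.003,"tx":0,"ty":0.118,"tz":0,"ax":0,"ay":0,"az":0},{"gripper":0.003,"tx":0,"ty":0.123,"tz":0,"ax":0,"ay":0,"az":0},{"gripper":0.003,"tx":0,"ty":0.126,"tz":0,"ax":0,"ay":0,"az":0},{"gripper":0.003,"tx":0,"ty":0.128,"tz":0,"ax":0,"ay":0,"az":0},{"gripper":0.003,"tx":0,"ty":0.128,"tz":0,"ax":0,"ay":0,"az":0}]'
python3 - <<'E'
from h import *
im,K,W=snap('wrist');a=im
im,K,W=snap('top');b=im
save('c4.png',np.hstack([cv2.resize(a,(400,300)),cv2.resize(b[150:270,110:270],(400,300))]))
E
```

```text
clock: 7.3
tool_pos: [0.5315, 0.1163, 0.0643]
orientation: [42.6, 89.9, -141.1]
force: [1.5, 0.1, -2.8]
opening: 0.0116
```

View pics/c4.png

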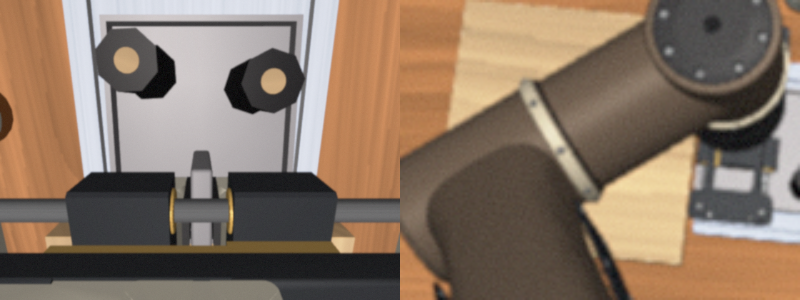

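The tray is centred between the rails with both ends standing, so I'll lower it 8 mm.

```bash
python3 -m creep '[{"gripper":0.003,"tx":0.001,"ty":0.001,"tz":0,"ax":0,"ay":0,"az":0},{"gripper":0.003,"tx":0.002,"ty":0.002,"tz":0,"ax":0,"ay":0,"az":0},{"gripper":0.003,"tx":0.0035,"ty":0.002,"tz":0,"ax":0,"ay":0,"az":0},{"gripper":0.003,"tx":0.005,"ty":0.002,"tz":0,"ax":0,"ay":0,"az":0},{"gripper":0.003,"tx":0.0065,"ty":0.002,"tz":0,"ax":0,"ay":0,"az":0},{"gripper":0.003,"tx":0.0075,"ty":0.002,"tz":0,"ax":0,"ay":0,"az":0},{"gripper":0.003,"tx":0.008,"ty":0.002,"tz":0,"ax":0,"ay":0,"az":0},{"gripper":0.003,"tx":0.008,"ty":0.002,"tz":0,"ax":0,"ay":0,"az":0}]'
```

```text
clock: 8.07
tool_pos: [0.5326, 0.1164, 0.057]
orientation: [-137.2, 89.9, 39.2]
force: [-0.3, 5.1, 2.5]
opening: 0.012
```

```bash
python3 -m creep '[{"gripper":0.003,"tx":0,"ty":0.001,"tz":0,"ax":0,"ay":0,"az":0},{"gripper":0.003,"tx":0,"ty":0.003,"tz":0,"ax":0,"ay":0,"az":0},{"gripper":0.003,"tx":0,"ty":0.005,"tz":0,"ax":0,"ay":0,"az":0},{"gripper":0.003,"tx":0,"ty":0.007,"tz":0,"ax":0,"ay":0,"az":0},{"gripper":0.003,"tx":0,"ty":0.009,"tz":0,"ax":0,"ay":0,"az":0},{"gripper":0.003,"tx":0,"ty":0.01,"tz":0,"ax":0,"ay":0,"az":0}]'
python3 - <<'E'
from h import *
im,K,W=snap('wrist');a=im
im,K,W=snap('scene');b=im
save('c5.png',np.hstack([cv2.resize(a,(400,300)),cv2.resize(b[200:320,170:330],(400,300))]))
E
```

```text
clock: 8.57
tool_pos: [0.5318, 0.1057, 0.057]
orientation: [-143.7, 89.9, 32.6]
force: [-0.2, 5.0, 2.1]
opening: 0.012
```

View pics/c5.png

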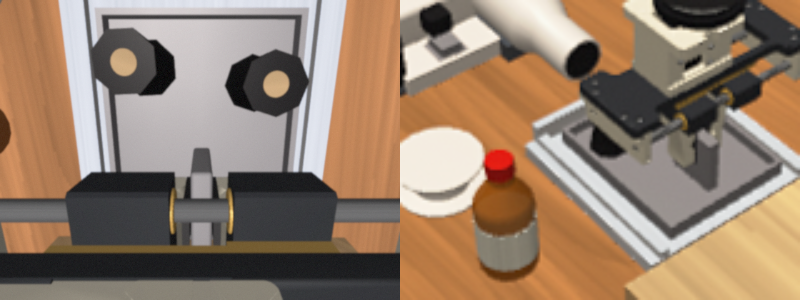

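The tray is flat on the plate with about 10 mm to go to the lip, so I'll push on until the force rises.

```bash
python3 -m creep '[{"gripper":0.003,"tx":0,"ty":0.002,"tz":0,"ax":0,"ay":0,"az":0},{"gripper":0.003,"tx":0,"ty":0.004,"tz":0,"ax":0,"ay":0,"az":0},{"gripper":0.003,"tx":0,"ty":0.006,"tz":0,"ax":0,"ay":0,"az":0},{"gripper":0.003,"tx":0,"ty":0.007,"tz":0,"ax":0,"ay":0,"az":0}]'; python3 -m creep '[{"gripper":0.003,"tx":0,"ty":0.001,"tz":0,"ax":0,"ay":0,"az":0},{"gripper":0.003,"tx":0,"ty":0.002,"tz":0,"ax":0,"ay":0,"az":0}]'
```

```text
clock: 9.0
tool_pos: [0.5312, 0.0986, 0.0569]
orientation: [-144.6, 89.9, 31.8]
force: [0.4, 6.2, 2.8]
opening: 0.0119
clock: 9.17
tool_pos: [0.5311, 0.0967, 0.0569]
orientation: [-144.1, 89.9, 32.3]
force: [-0.6, 6.3, 2.2]
opening: 0.012
```

```bash
python3 -m creep '[{"gripper":0.003,"tx":0,"ty":0.001,"tz":0,"ax":0,"ay":0,"az":0},{"gripper":0.003,"tx":0,"ty":0.002,"tz":0,"ax":0,"ay":0,"az":0}]'; python3 -m creep '[{"gripper":0.003,"tx":0,"ty":0.001,"tz":0,"ax":0,"ay":0,"az":0},{"gripper":0.003,"tx":0,"ty":0.002,"tz":0,"ax":0,"ay":0,"az":0}]'
python3 - <<'E'
from h import *
im,K,W=snap('scene')
cv2.imwrite('pics/c6.png',cv2.resize(np.ascontiguousarray(im[215:295,215:325,::-1]),(770,560),interpolation=cv2.INTER_CUBIC))
E
```

```text
clock: 9.33
tool_pos: [0.5311, 0.0948, 0.0569]
orientation: [-143.6, 89.9, 32.8]
force: [0.8, 9.0, 2.3]
opening: 0.012
clock: 9.5
tool_pos: [0.5314, 0.0946, 0.0572]
orientation: [-124.2, 89.7, 52.1]
force: [-6.1, 21.5, 5.5]
opening: 0.0118
```

View pics/c6.png

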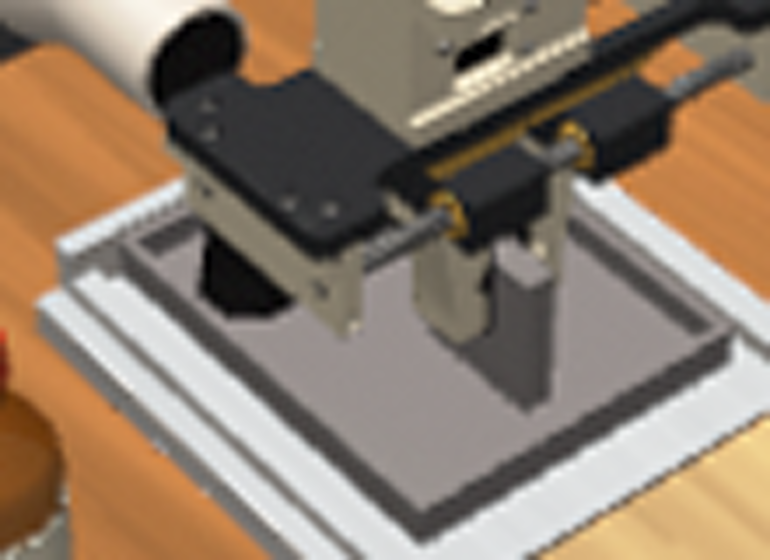

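The force rose to 21 N with the front wall on the lip. I'll relieve the push, release and lift.

```bash
python3 -m creep '[{"gripper":0.003,"tx":0,"ty":-0.0015,"tz":0,"ax":0,"ay":0,"az":0},{"gripper":0.012,"tx":0,"ty":-0.0018,"tz":0,"ax":0,"ay":0,"az":0},{"gripper":0.03,"tx":0,"ty":-0.0018,"tz":0,"ax":0,"ay":0,"az":0},{"gripper":0.04,"tx":0,"ty":-0.0018,"tz":0,"ax":0,"ay":0,"az":0},{"gripper":0.04,"tx":0,"ty":-0.0018,"tz":0,"ax":0,"ay":0,"az":0},{"gripper":0.04,"tx":0,"ty":-0.0018,"tz":0,"ax":0,"ay":0,"az":0},{"gripper":0.04,"tx":-0.01,"ty":-0.0018,"tz":0,"ax":0,"ay":0,"az":0},{"gripper":0.04,"tx":-0.03,"ty":-0.0018,"tz":0,"ax":0,"ay":0,"az":0},{"gripper":0.04,"tx":-0.06,"ty":-0.0018,"tz":0,"ax":0,"ay":0,"az":0},{"gripper":0.0876,"tx":-0.1,"ty":-0.0018,"tz":0,"ax":0,"ay":0,"az":0},{"gripper":0.0876,"tx":-0.13,"ty":-0.0018,"tz":0,"ax":0,"ay":0,"az":0},{"gripper":0.0876,"tx":-0.13,"ty":-0.0018,"tz":0,"ax":0,"ay":0,"az":0}]'
python3 - <<'E'
from h import *
for n,z in dict(trigger_face=.0485,handle_back=.042,lock_top=.034,stop_lip=.016,tray_center=.016,end_a_mid=.05).items():
  for c in ['wrist']:
    if n=='trigger_face': im,K,W=snap(c);save('w7.png',im)
    for r in spotter.mark_of(c,n)[:2]: print(n,round(r['score'],2),np.round(r['position']),np.round(at_z(r['position'],K,W,z),4))
delta([.58,-.225,.20],86.3); delta([.58,-.225,.20],-93.7); print(ctrl.get_obs()['joint_pos'])
E
```

```text
clock: 10.55
tool_pos: [0.5337, 0.0948, 0.1942]
orientation: [-157.5, 89.4, 18.9]
force: [0.9, 0.4, 0.3]
opening: 0.0549
stop_lip 0.65 [291.  60.] [ 0.5215 -0.0178  0.016 ]
stop_lip 0.18 [ 66. 175.] [0.7343 0.0673 0.016 ]
tray_center 0.7 [288. 159.] [0.5286 0.065  0.016 ]
end_a_mid 0.9 [331. 117.] [0.4932 0.0301 0.05  ]
end_a_mid 0.69 [240. 104.] [0.5632 0.0158 0.05  ]
shift [-0.0142  0.3147 -0.0705] turn [ 1.5712e+00  6.0000e-04 -2.5000e-03] clock 10.9
shift [-0.0142  0.3147 -0.0705] turn [-1.5704e+00  2.5000e-03  6.0000e-04] clock 10.9
[ 3.08958513e+01  1.01373057e+01 -2.08124676e+01 -9.08163066e-03
 -5.91803837e+01 -3.45687432e+01]
```

View pics/w7.png

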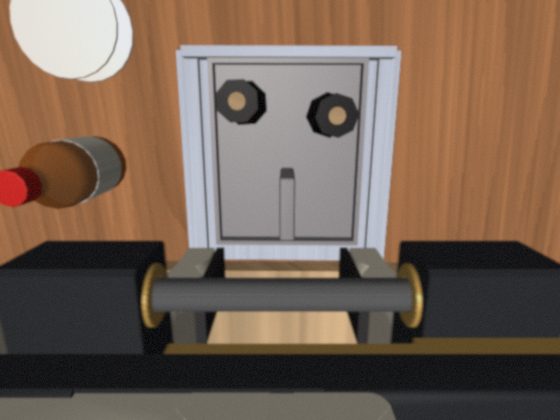

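The tray is seated against the lip with rim corners near (213,62) and (364,62). It is centred between the rails and both ends are standing. Next I'll move over the blower for a look, and I put the TCP 60 mm past the trigger so the wrist camera sees it.

```bash
python3 -c "
from h import *
delta([.645,-.205,.20],86.3)"
python3 -m creep '[{"gripper":0.0876,"tx":-0.015,"ty":0.1,"tz":-0.035,"ax":0.5,"ay":0,"az":0},{"gripper":0.0876,"tx":-0.015,"ty":0.1,"tz":-0.035,"ax":0.5,"ay":0,"az":0},{"gripper":0.0876,"tx":-0.015,"ty":0.2,"tz":-0.09,"ax":1.0,"ay":0,"az":0},{"gripper":0.0876,"tx":-0.015,"ty":0.2,"tz":-0.09,"ax":1.0,"ay":0,"az":0},{"gripper":0.0876,"tx":-0.015,"ty":0.29,"tz":-0.132,"ax":1.571,"ay":0.0006,"az":-0.0025},{"gripper":0.0876,"tx":-0.015,"ty":0.29,"tz":-0.132,"ax":1.571,"ay":0.0006,"az":-0.0025},{"gripper":0.0876,"tx":-0.015,"ty":0.29,"tz":-0.132,"ax":1.571,"ay":0.0006,"az":-0.0025},{"gripper":0.0876,"tx":-0.015,"ty":0.29,"tz":-0.132,"ax":1.571,"ay":0.0006,"az":-0.0025},{"gripper":0.0876,"tx":-0.015,"ty":0.29,"tz":-0.132,"ax":1.571,"ay":0.0006,"az":-0.0025},{"gripper":0.0876,"tx":-0.015,"ty":0.29,"tz":-0.132,"ax":1.571,"ay":0.0006,"az":-0.0025},{"gripper":0.0876,"tx":-0.015,"ty":0.29,"tz":-0.132,"ax":1.571,"ay":0.0006,"az":-0.0025},{"gripper":0.0876,"tx":-0.015,"ty":0.29,"tz":-0.132,"ax":1.571,"ay":0.0006,"az":-0.0025},{"gripper":0.0876,"tx":-0.015,"ty":0.29,"tz":-0.132,"ax":1.571,"ay":0.0006,"az":-0.0025},{"gripper":0.0876,"tx":-0.015,"ty":0.29,"tz":-0.132,"ax":1.571,"ay":0.0006,"az":-0.0025},{"gripper":0.0876,"tx":-0.015,"ty":0.29,"tz":-0.132,"ax":1.571,"ay":0.0006,"az":-0.0025}]'
python3 - <<'E'
from h import *
im,K,W=snap('wrist');save('w8.png',im)
for n,z in dict(trigger_face=.0485,handle_back=.042,lock_top=.034,barrel=.045).items():
    for r in spotter.mark_of('wrist',n)[:2]: print(n,round(r['score'],2),np.round(r['position']),np.round(at_z(r['position'],K,W,z),4))
E
```

```text
shift [-0.0144  0.2906 -0.1341] turn [ 1.5712e+00  6.0000e-04 -2.5000e-03] clock 10.9
clock: 12.15
tool_pos: [0.6433, -0.2039, 0.2005]
orientation: [-9.6, 89.9, 76.8]
force: [0.3, 0.3, -0.2]
opening: 0.0877
trigger_face 0.56 [287. 135.] [ 0.5917 -0.1957  0.0485]
handle_back 0.7 [213. 134.] [ 0.5875 -0.2576  0.042 ]
lock_top 0.65 [292. 129.] [ 0.5878 -0.1911  0.034 ]
barrel 0.72 [317.  28.] [ 0.513  -0.1678  0.045 ]
```

View pics/w8.png

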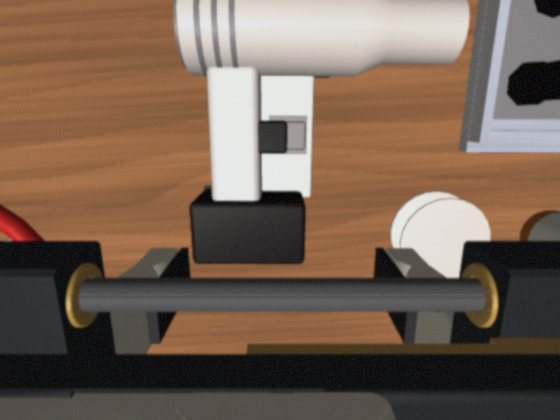

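The wrist view shows the black trigger at columns 259–287, rows 122–152, with half the grey button at columns 287–304 in front of it. The handle spans columns 210–262 near row 137 and the battery is below.

```bash
python3 - <<'E'
from h import *
im,K,W=snap('wrist')
O=np.array([.524,-.017]);t=np.radians(-3.7);ex=np.array([np.cos(t),np.sin(t)]);ey=np.array([-np.sin(t),np.cos(t)])
for n,px,z in [('handle_back_top',(210,137),.063),('handle_front_top',(261,137),.063),('trig top near',(287,152),.06),('trig top far',(287,122),.06),('button near',(304,150),.034),('button far',(304,122),.034),('batt L',(193,228),.07),('batt R',(304,228),.07),('batt inner',(250,194),.07),('lip/plate corner',(468,148),.036)]:
    p=at_z(px,K,W,z)[:2];print(n,np.round(p,4),'station',np.round([(p-O)@ex,(p-O)@ey],4))
g=cv2.cvtColor(np.ascontiguousarray(im),cv2.COLOR_RGB2GRAY)
print('row137',g[137,200:320:1].tolist());print('col275',g[110:165,275].tolist())
E
```

```text
handle_back_top [ 0.5888 -0.256 ] station [ 0.0801 -0.2344]
handle_front_top [ 0.5914 -0.2163] station [ 0.0801 -0.1945]
trig top near [ 0.6046 -0.1967] station [ 0.0921 -0.1741]
trig top far [ 0.5814 -0.1953] station [ 0.0688 -0.1742]
button near [ 0.6066 -0.1816] station [ 0.0931 -0.1589]
button far [ 0.583  -0.1805] station [ 0.0694 -0.1593]
batt L [ 0.66  -0.277] station [ 0.1525 -0.2507]
batt R [ 0.6659 -0.1867] station [ 0.1525 -0.1601]
batt inner [ 0.6347 -0.2281] station [ 0.1241 -0.2035]
lip/plate corner [ 0.6138 -0.0405] station [ 0.0911 -0.0177]
row137 [120, 115, 114, 117, 114, 114, 117, 117, 116, 138, 174, 196, 207, 219, 226, 230, 232, 232, 230, 232, 233, 231, 232, 231, 232, 232, 232, 233, 232, 232, 231, 230, 233, 231, 232, 232, 232, 231, 232, 232, 231, 232, 232, 232, 230, 232, 232, 232, 233, 231, 232, 229, 224, 215, 203, 185, 167, 132, 90, 66, 57, 56, 57, 56, 56, 55, 58, 54, 56, 52, 50, 54, 56, 52, 58, 57, 55, 55, 56, 56, 53, 49, 51, 49, 41, 43, 72, 117, 148, 156, 160, 160, 157, 157, 155, 157, 156, 155, 157, 157, 154, 154, 151, 137, 126, 143, 184, 220, 230, 228, 216, 178, 137, 115, 112, 114, 115, 114, 118, 117]
col275 [232, 231, 231, 226, 201, 176, 164, 160, 145, 106, 58, 33, 45, 48, 53, 56, 53, 51, 53, 52, 53, 54, 55, 54, 55, 55, 53, 57, 50, 56, 58, 58, 55, 56, 59, 56, 57, 59, 56, 54, 48, 57, 119, 189, 224, 230, 233, 233, 232, 232, 233, 233, 230, 230, 232]
```

Blower geometry matches the nominal station values to about 1 mm, with the trigger at station x 80.5 mm. I'll straddle the handle and trigger.

```bash
python3 - <<'E'
from h import *
O=np.array([.524,-.017]);t=np.radians(-3.7);ex=np.array([np.cos(t),np.sin(t)]);ey=np.array([-np.sin(t),np.cos(t)])
p=O+ex*.0805-ey*.212; delta([*p,.052],86.3)
E
```

```text
shift [ 0.1494  0.0512 -0.0333] turn [0.0014 0.0012 0.0018] clock 12.45
```

```bash
python3 -m creep '[{"gripper":0.0876,"tx":0,"ty":0.03,"tz":-0.02,"ax":0.001,"ay":0.001,"az":0.002},{"gripper":0.0876,"tx":0,"ty":0.051,"tz":-0.033,"ax":0.001,"ay":0.001,"az":0.002},{"gripper":0.0876,"tx":0,"ty":0.051,"tz":-0.033,"ax":0.001,"ay":0.001,"az":0.002},{"gripper":0.0876,"tx":0.03,"ty":0.051,"tz":-0.033,"ax":0.001,"ay":0.001,"az":0.002},{"gripper":0.0876,"tx":0.06,"ty":0.051,"tz":-0.033,"ax":0.001,"ay":0.001,"az":0.002},{"gripper":0.0876,"tx":0.08,"ty":0.051,"tz":-0.033,"ax":0.001,"ay":0.001,"az":0.002},{"gripper":0.0876,"tx":0.1,"ty":0.051,"tz":-0.033,"ax":0.001,"ay":0.001,"az":0.002},{"gripper":0.0876,"tx":0.1,"ty":0.051,"tz":-0.033,"ax":0.001,"ay":0.001,"az":0.002}]'
python3 - <<'E'
from h import *
O=np.array([.524,-.017]);t=np.radians(-3.7);ex=np.array([np.cos(t),np.sin(t)]);ey=np.array([-np.sin(t),np.cos(t)])
p=O+ex*.0805-ey*.212; delta([*p,.052],86.3)
im,K,W=snap('wrist');save('w9.png',im)
E
```

```text
clock: 13.12
tool_pos: [0.5884, -0.2329, 0.0973]
orientation: [78.7, 89.6, 164.9]
force: [-0.5, -0.1, -1.0]
opening: 0.0874
shift [ 0.0452 -0.0026 -0.0008] turn [-0.0009  0.0013 -0.0064] clock 13.1167
```

View pics/w9.png

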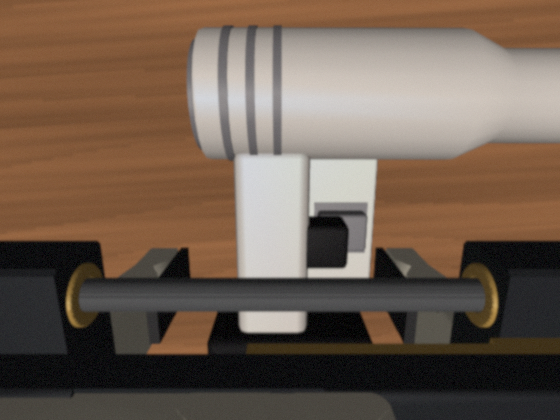

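The fingers straddle the handle (columns 237–308) and the trigger (308–347) with a small gap to the trigger finger, so I'll descend.

```bash
python3 -m creep '[{"gripper":0.0876,"tx":0.012,"ty":-0.001,"tz":0,"ax":0,"ay":0,"az":0},{"gripper":0.0876,"tx":0.024,"ty":-0.001,"tz":0,"ax":0,"ay":0,"az":0},{"gripper":0.0876,"tx":0.036,"ty":-0.001,"tz":0,"ax":0,"ay":0,"az":0},{"gripper":0.0876,"tx":0.045,"ty":-0.001,"tz":0,"ax":0,"ay":0,"az":0},{"gripper":0.0876,"tx":0.046,"ty":-0.001,"tz":0,"ax":0,"ay":0,"az":0},{"gripper":0.0876,"tx":0.046,"ty":-0.001,"tz":0,"ax":0,"ay":0,"az":0}]'
python3 - <<'E'
from h import *
O=np.array([.524,-.017]);t=np.radians(-3.7);ex=np.array([np.cos(t),np.sin(t)]);ey=np.array([-np.sin(t),np.cos(t)])
p=O+ex*.0805-ey*.212; delta([*p,.052],86.3)
E
```

```text
clock: 13.67
tool_pos: [0.5913, -0.2335, 0.0546]
orientation: [83.9, 89.9, 170.1]
force: [-0.2, -0.2, 0.1]
opening: 0.0875
shift [ 0.0026  0.0006 -0.0003] turn [-0.0006  0.0002 -0.0016] clock 13.6667
```

```bash
python3 -m creep '[{"gripper":0.07,"tx":0.002,"ty":0,"tz":0,"ax":0,"ay":0,"az":0},{"gripper":0.06,"tx":0.002,"ty":0,"tz":0,"ax":0,"ay":0,"az":0},{"gripper":0.05,"tx":0.002,"ty":0,"tz":0,"ax":0,"ay":0,"az":0},{"gripper":0.044,"tx":0.002,"ty":0,"tz":0,"ax":0,"ay":0,"az":0},{"gripper":0.044,"tx":0.002,"ty":0,"tz":0,"ax":0,"ay":0,"az":0},{"gripper":0.044,"tx":0.002,"ty":0,"tz":0,"ax":0,"ay":0,"az":0},{"gripper":0.044,"tx":0.002,"ty":0,"tz":0,"ax":0,"ay":0,"az":0},{"gripper":0.044,"tx":0.002,"ty":0,"tz":0,"ax":0,"ay":0,"az":0},{"gripper":0.044,"tx":0.002,"ty":0,"tz":0,"ax":0,"ay":0,"az":0},{"gripper":0.044,"tx":0.002,"ty":0,"tz":0,"ax":0,"ay":0,"az":0}]'
```

```text
clock: 14.5
tool_pos: [0.5919, -0.2354, 0.0538]
orientation: [-162.4, 89.9, -76.2]
force: [0.6, -8.3, -0.8]
opening: 0.0457
```

```bash
python3 -m creep '[{"gripper":0.044,"tx":0,"ty":0,"tz":0,"ax":0,"ay":0,"az":0},{"gripper":0.044,"tx":0,"ty":0,"tz":0,"ax":0,"ay":0,"az":0},{"gripper":0.044,"tx":0,"ty":0,"tz":0,"ax":0,"ay":0,"az":0},{"gripper":0.044,"tx":0,"ty":0,"tz":0,"ax":0,"ay":0,"az":0}]'
```

```text
clock: 14.83
tool_pos: [0.5919, -0.2354, 0.0538]
orientation: [-161.5, 89.9, -75.3]
force: [1.0, -8.1, -0.9]
opening: 0.0456
```

The trigger is fully in (opening 45.6 mm against 46 nominal). I'll ease the sideways load and press down in stages.

```bash
python3 -m creep '[{"gripper":0.0455,"tx":0,"ty":0,"tz":-0.0015,"ax":0,"ay":0,"az":0},{"gripper":0.0455,"tx":0.002,"ty":0,"tz":-0.0015,"ax":0,"ay":0,"az":0},{"gripper":0.0455,"tx":0.005,"ty":0,"tz":-0.0015,"ax":0,"ay":0,"az":0},{"gripper":0.0455,"tx":0.008,"ty":0,"tz":-0.0015,"ax":0,"ay":0,"az":0},{"gripper":0.0455,"tx":0.008,"ty":0,"tz":-0.0015,"ax":0,"ay":0,"az":0}]'
```

```text
clock: 15.25
tool_pos: [0.5938, -0.2356, 0.0494]
orientation: [-104.7, 89.7, -18.4]
force: [-4.9, 3.6, 23.2]
opening: 0.0459
```

Friction takes 23 N at this clamp, so I'll loosen it about 0.6 mm, keeping the trigger above 14.5 mm.

```bash
python3 -m creep '[{"gripper":0.0464,"tx":0,"ty":0,"tz":0,"ax":0,"ay":0,"az":0},{"gripper":0.0464,"tx":0,"ty":0,"tz":0,"ax":0,"ay":0,"az":0},{"gripper":0.0464,"tx":0,"ty":0,"tz":0,"ax":0,"ay":0,"az":0}]'
```

```text
clock: 15.5
tool_pos: [0.5938, -0.2353, 0.0477]
orientation: [-97.4, 89.7, -11.1]
force: [1.1, 2.4, 9.0]
opening: 0.0466
```

```bash
python3 -m creep '[{"gripper":0.0464,"tx":0.002,"ty":0,"tz":0,"ax":0,"ay":0,"az":0},{"gripper":0.0464,"tx":0.004,"ty":0,"tz":0,"ax":0,"ay":0,"az":0},{"gripper":0.0464,"tx":0.006,"ty":0,"tz":0,"ax":0,"ay":0,"az":0},{"gripper":0.0464,"tx":0.008,"ty":0,"tz":0,"ax":0,"ay":0,"az":0},{"gripper":0.0464,"tx":0.008,"ty":0,"tz":0,"ax":0,"ay":0,"az":0}]'
```

```text
clock: 15.92
tool_pos: [0.5939, -0.2353, 0.0396]
orientation: [-98.2, 89.7, -11.9]
force: [0.0, 2.4, 9.5]
opening: 0.0464
```

```bash
python3 -m creep '[{"gripper":0.0464,"tx":0.0015,"ty":0,"tz":0,"ax":0,"ay":0,"az":0},{"gripper":0.0464,"tx":0.003,"ty":0,"tz":0,"ax":0,"ay":0,"az":0},{"gripper":0.0464,"tx":0.004,"ty":0,"tz":0,"ax":0,"ay":0,"az":0},{"gripper":0.0464,"tx":0.005,"ty":0,"tz":0,"ax":0,"ay":0,"az":0},{"gripper":0.0464,"tx":0.006,"ty":0,"tz":0,"ax":0,"ay":0,"az":0},{"gripper":0.0464,"tx":0.006,"ty":0,"tz":0,"ax":0,"ay":0,"az":0}]'
```

```text
clock: 16.42
tool_pos: [0.594, -0.2353, 0.0357]
orientation: [-100.6, 89.7, -14.2]
force: [-4.5, 5.2, 26.6]
opening: 0.0464
```

The force jumped to 26.6 N at tip height 24.7 mm, so the button is on its stop. I'll ease the trigger while keeping the press, then lift off.

```bash
python3 -m creep '[{"gripper":0.048,"tx":0,"ty":0,"tz":0,"ax":0,"ay":0,"az":0},{"gripper":0.05,"tx":0,"ty":0,"tz":0,"ax":0,"ay":0,"az":0},{"gripper":0.052,"tx":0,"ty":0,"tz":0,"ax":0,"ay":0,"az":0},{"gripper":0.054,"tx":0,"ty":0,"tz":0,"ax":0,"ay":0,"az":0},{"gripper":0.057,"tx":0,"ty":0,"tz":0,"ax":0,"ay":0,"az":0},{"gripper":0.06,"tx":0,"ty":0,"tz":0,"ax":0,"ay":0,"az":0},{"gripper":0.062,"tx":0,"ty":0,"tz":0,"ax":0,"ay":0,"az":0},{"gripper":0.062,"tx":0,"ty":0,"tz":0,"ax":0,"ay":0,"az":0}]'
python3 -m creep '[{"gripper":0.062,"tx":-0.005,"ty":0,"tz":0,"ax":0,"ay":0,"az":0},{"gripper":0.065,"tx":-0.012,"ty":0,"tz":0,"ax":0,"ay":0,"az":0},{"gripper":0.068,"tx":-0.03,"ty":0,"tz":0,"ax":0,"ay":0,"az":0},{"gripper":0.07,"tx":-0.06,"ty":0,"tz":0,"ax":0,"ay":0,"az":0},{"gripper":0.08,"tx":-0.1,"ty":0,"tz":0,"ax":0,"ay":0,"az":0},{"gripper":0.0876,"tx":-0.14,"ty":-0.03,"tz":0.02,"ax":0,"ay":0,"az":0},{"gripper":0.0876,"tx":-0.165,"ty":-0.05,"tz":0.032,"ax":0,"ay":0,"az":0},{"gripper":0.0876,"tx":-0.165,"ty":-0.05,"tz":0.032,"ax":0,"ay":0,"az":0},{"gripper":0.0876,"tx":-0.165,"ty":-0.05,"tz":0.032,"ax":0,"ay":0,"az":0},{"gripper":0.0876,"tx":-0.165,"ty":-0.05,"tz":0.032,"ax":0,"ay":0,"az":0}]'
python3 - <<'E'
from h import *
im,K,W=snap('wrist');a=im[85:185,190:330]
O=np.array([.524,-.017]);t=np.radians(-3.7);ex=np.array([np.cos(t),np.sin(t)]);ey=np.array([-np.sin(t),np.cos(t)])
g=cv2.cvtColor(np.ascontiguousarray(im),cv2.COLOR_RGB2GRAY)
q=proj(np.array([*(O+ex*.0805-ey*.18),.06]),K,W);print(q,ctrl.get_obs()['clock'])
r=int(q[1]);print(g[r,250:320].tolist())
for c in range(265,312,3):
  p=at_z((c,r),K,W,.06)[:2]-O;print(c,round(p@ey,4),end=' ')
im,K,W=snap('scene');b=im[150:310,150:330]
save('c10.png',np.hstack([cv2.resize(a,(400,286)),cv2.resize(b,(322,286))]))
E
```

```text
clock: 17.08
tool_pos: [0.5939, -0.2389, 0.036]
orientation: [-129.8, 89.6, -43.4]
force: [-5.7, -15.8, 21.7]
opening: 0.0618
clock: 17.92
tool_pos: [0.6431, -0.2057, 0.1956]
orientation: [54.0, 89.9, 140.3]
force: [-0.6, 0.0, -0.5]
opening: 0.0874
[281.99154258 138.69360087] 17.9667
[231, 232, 231, 229, 223, 213, 200, 185, 165, 132, 89, 64, 54, 56, 57, 53, 54, 51, 57, 57, 54, 53, 52, 46, 33, 41, 88, 140, 158, 163, 163, 161, 160, 162, 162, 161, 160, 162, 160, 159, 157, 158, 158, 156, 159, 158, 157, 154, 155, 158, 154, 155, 155, 154, 149, 139, 122, 135, 169, 208, 227, 229, 226, 198, 150, 122, 115, 112, 115, 114]
265 -0.1932 268 -0.1908 271 -0.1885 274 -0.1862 277 -0.1839 280 -0.1815 283 -0.1792 286 -0.1769 289 -0.1746 292 -0.1722 295 -0.1699 298 -0.1676 301 -0.1653 304 -0.163 307 -0.1606 310 -0.1583
```

View pics/c10.png

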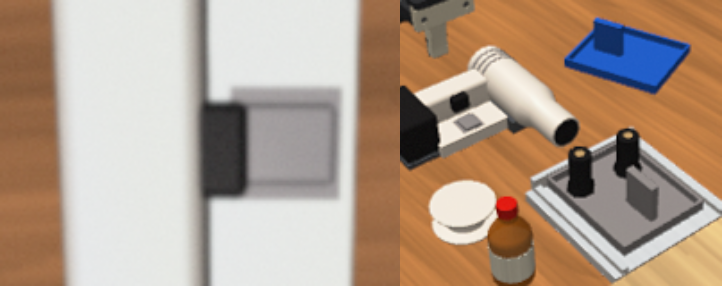

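The trigger face now sits at station y ≈ −184.6 mm, against −174.2 released, so it is held at about 10.4 mm with the fingers away and the button looks sunk. Both handle ends stand. One last tray check, then I'll hand in.

```bash
python3 - <<'E'
from h import *
im,K,W=snap('top')
O=np.array([.524,-.017]);t=np.radians(-3.7);ex=np.array([np.cos(t),np.sin(t)]);ey=np.array([-np.sin(t),np.cos(t)])
ok=False
for r in spotter.trace('top','tray_center')[:3]:
    c=max(cv2.findContours(r['pixels'].astype(np.uint8),cv2.RETR_EXTERNAL,cv2.CHAIN_APPROX_NONE)[0],key=cv2.contourArea)
    q=cv2.minAreaRect(np.array([at_z(p[0],K,W,.036)[:2] for p in c],np.float32));d=np.array(q[0])-O
    print(round(r['score'],2),'station',np.round([d@ex,d@ey],4),np.round(q[1],3)); ok|=abs(d@ex)<.012 and .07<d@ey<.092
print(ok)
if ok: print(close_job())
E
```

```text
0.93 station [-0.2773  0.3428] [0.141 0.129]
0.85 station [-0.2089 -0.2086] [0.131 0.089]
0.67 station [-0.0051  0.1098] [0.098 0.132]
False
```

The arm hides the front of the tray in the top view, so only 98 of its 160 mm shows. Its visible rear edge is at y ≈ 159 mm, which puts the centre at about 79 mm with x ≈ −5 mm. That agrees with the lip contact, so I'm handing in.

```bash
python3 -c "
from h import *
print(close_job(), ctrl.get_obs()['clock'])"
```

```text
the job is handed in; nothing more can be done
the job is handed in; nothing more can be done
```

The job is handed in, at about 18 s on the clock of the 51 s allowed. `close_job` gives no verdict, so what follows is from my own checks.

**Tray:** I slid it by its tab off the board and over the step, held level until its rear edge had cleared the board. I then lowered it 8 mm onto the plate, pushed it to the lip (force rose to 21 N) and released it.
- **Position:** the last check puts the tray centre at station x about −5 mm, y about 79 mm, lying flat.
- **Handle ends:** both were still standing in the last scene picture.

**Blower:** I squeezed the trigger fully in, pressed the lock-on button to its stop (26.6 N at 24.7 mm tip height), eased the trigger onto the lock and lifted the gripper away.
- **Trigger:** the last wrist picture shows it held about 10.4 mm in with the fingers clear.
- **Button:** it looked sunk, but I did not measure its depth.
- **Side load:** the wrist read about 16 N sideways while the fingers were opening, and near zero after the lift.

**What failed or disagreed:**
- The first move command was refused because two keys were missing; I resent it in full.
- The automatic tray check failed because the arm hid the front of the tray in the top view. The position above is worked out from the visible rear edge, and it agrees with the contact at the lip.
- I did not measure the bottle, reel and screwdriver again. The bottle and reel looked unmoved in the last scene picture, and I never touched any of the three.

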